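# Take the spindle with its roll out of the tape dispenser

## Task

The roll of label tape in the dispenser under the riser has to come out so that it can be changed. Flip the dispenser's cam lever fully open towards you and down, while the spindle stays in its seat; then take hold of the roll, draw the spindle forward and lower it out of the two slots, and set it down gently, roll and all, in the steel tray. Leave the lever open, and do not disturb the spare roll and the timer on the bench.

Things in the scene. Friction and masses are not known exactly. Their poses are not given: they have to be found in the camera images.
- riser: Fixed grey bench riser, 280 mm wide (y), 81 deep, with a tape dispenser under its front edge: two steel cheek plates (5 mm thick, inner faces at y = +-55 mm) hang from the board. Origin on the bench under the middle of the seated spindle; x to its back, y along the spindle to the left, z up. A tear-off blade joins the cheeks at x = 25 to 43 mm, 40 mm below the seat.
- board_edge (a point): Middle of the lower front edge of the riser's board, 6 mm in front of the seat and 70 mm above it. Board 16 mm thick, guard rail 28 mm above its top, small ware on it. The overhang bars a vertical gripper from the roll: come from the front with the tool leaning back about 35 degrees (wrist nearer the front than the fingertips).
- seat (a point): Middle of the spindle's seat, on its axis, 150 mm above the bench; axes as the riser's. Both cheeks have the same hooked slot: from the seat forward (-x) for 23 mm, its floor rising 2 mm, so that the spindle stays in by itself, then straight down. Free path of the axis as (x, height over the seat) in mm: (0, 0), (0, +5), (-23, +5), (-23, -40). The cheeks reach 46 mm in front of and below the seat.
- slot_mouth (a point): Middle of the slots' open lower ends, 23 mm in front of the seat and 30 mm below it. The slots are 18 mm wide here (the rod is 10), between the front prongs and the jaws under the seat. The rod is out once its axis is 42 mm below the seat. In front of the prongs and below them all is free.
- cam_lever (a joint): Hinge of the lever on the left (+y) cheek, rad. 0: closed, the arm leans forward, 35 degrees from upright, and its eccentric disc bars the left end of the spindle in the seat. Grows as the paddle swings forward (riser's -x) and down about lever_pivot; 1.92: fully open, at the stop, pointing forward and down. From 1.5 on the spindle is free. Stiff (about 2 N at the paddle); stays where it is left.
- lever_pivot (a point): Point on the lever's hinge axis (which runs along the riser's y), level with the paddle's middle: 16.8 mm in front of the seat, 16.8 mm above it, at y = +91.5 mm.
- lever_paddle (a point): Middle of the lever's black paddle, 62 mm from the pivot; 16 mm wide along the riser's y, 11 mm thick, 36 mm long along the lever. It can be pinched across its 16 mm (it then turns between the pads), with 24 mm free between it and the cheek, or be pushed.
- spindle: Loose steel spindle with a roll of label tape tight on its hub, 0.15 to 0.3 kg. Origin in the middle of both; y along the spindle. Rod 10 mm thick, 146 long; roll 75 mm across, 19 wide (flat sides at y = +-9.5 mm); collars 18 mm across at y = +-46 to 52 mm, just inside the cheeks. Pinch the roll across its 19 mm, fingertips short of the rod (TCP about 29 mm from the axis).
- tray: Fixed open steel tray, 140 (its x) by 200 (its y) mm, walls 22 mm high and 3 thick, floor 3 mm above the bench; origin at the centre of its underside. The roll stands in it on its rim (axis then about 41 mm above the bench), or leans; the rod passes over the walls. Left of the robot's own base stands a big grey block warmer, 147 mm high: keep the arm clear of it.
- spare_roll: Bystander: another roll of tape, 75 mm across, lying flat on the bench, 19 mm high; origin under its centre.
- timer: Bystander: small white lab timer, 66x70x30 mm, loose on the bench; origin under its centre.

How it is judged:
By the outcome, as a careful person would: the job done as asked, in the order asked, and still so for the second after the job is handed in, with the robot touching nothing.
It also fails if it takes over 48 s, if anything falls off the work surface, if the arm or the gripper's body presses on something with over 40 N, if the wrist force passes 120 N, or if a joint passes its speed limit or range.

## Robot

A 6-joint arm with a two-finger parallel gripper is mounted at the origin on the work surface; the furniture and walls round the work are solid. World frame = base frame: x ahead of the robot, y to its left, z up, the work surface at z = 0. Lengths are in m, angles in rad, forces in N, time in s.
With the tool pointing down it reaches from about 0.35 to 0.975 m from the base axis. Payload 4.9 kg.
Tool frame: the origin (TCP) lies between the finger pads, 19 mm behind the fingertips; this is the grasp point; z points along the fingers, y is the line along which they close (so a half turn about z gives the same grasp; the last joint's range is limited). The gripper opens to 85 mm and grips with 20 to 120 N. Pads are 22 mm wide; open, the fingers measure 114 mm over their backs; the gripper's body (76 mm by 85 mm) begins 54 mm behind the grasp point. The pads swing forward as they close: fully open they stand 13 mm farther back than shut.
Start: joints at [1.191, 0.053, 1.613, -0, 1.476, -0.119], TCP at [0.161, 0.604, 0.25] pointing down, gripper open.
Joint ranges: [-3.01, 3.01], [-1.01, 2.22], [0.06, 2.58], [-1.02, 4.17], [0.09, 2.62], [-3.14, 3.14]. Speed limits (rad/s): [2.57, 2.57, 3.14, 3.14, 3.14, 3.14].

## Interface

Orientations are given as a unit quaternion [w, x, y, z].
In Python, from plant import manip gives the robot as it stands. The module is installed in compiled form; this text tells all that it offers.
- The arm moves only by the tool move_arm, never from a script. Its argument "rows" is a list of rows, each a list of 7 numbers: the shift along the tool's x, y, z in cm, then the turn, a rotation vector about the tool's x, y, z in degrees, then the opening, from -1 (shut) to 1 (fully open). In form: [[tx, ty, tz, ax, ay, az, jaw], ...]. A call has 1 to 20 rows; each row shifts and turns the commanded pose from where the row before left it, along the tool's axes as they then stand; what a row does not reach is not made up. A row lasts 1/12 s, in which the tool goes at most 41.7 mm and 7.16 degrees, less where a joint would pass 70% of its speed; a pose out of reach is approached as far as the arm can. A call is refused whole if a number of a shift passes 4.17 or a number of a turn 7.16, either way. A call with a gripper value outside its range is refused whole. The fingers move at their own pace and stop on an object; the grip force is fixed at half the most. Time passes only in rows, so rows that do not move let the fingers close. It gives the time, the measured TCP pose, the force, the opening and the grip force at its end, in the units of the state.
- manip.state(): the state, without advancing time (a new reading comes with each control period).
- manip.grab_frame(name): name is "scene" or "side" or "wrist"; returns a dict with "img" (480x640x3 uint8, blue, green, red), "mtx" (3x3 intrinsics, pixels), "k1" (the pictures are not rectified: a ray, as slopes to the right and down, at radius r is drawn at 1 + k1 r^2 times it, then the intrinsics apply), "R" (3x3) and "t" (3): a world point X has camera coordinates R X + t. Camera axes: x right, y down, z forward; pixel columns grow to the right and rows downward; lengths in m; the calibration is good to about 2 mm. A picture is of the moment at which its call begins. There is no depth.
- manip.job_done(): hands the job in; it is judged then, once.
The state is a dict: "time": time; "joint_pos": joint angles; "joint_vel": joint speeds; "joint_efforts": joint torques, N m; "tool_pos": TCP position; "tool_rot": TCP orientation; "contact_force": force on the tool from outside, world axes, zero at the start; "ft_torque": the same for the moment, N m; "gripper_width": opening from 0.0 (shut) to 1.0 (fully open); "grasp_force": force on a finger pad.
Only numpy, scipy, OpenCV 4.12 (cv2) and the standard library are available. Lean on these libraries where they do the work, as an engineer would, in place of code of your own. Each camera call takes 0.05 s, during which the arm holds its last target. There are 200 camera calls.

## Working session

There is one attempt and no reset: what is moved stays moved. The work goes in short steps, Python scripts to look and compute and a tool call to move; the robot and the scene stay as the last step left them, time stands still between calls to the robot, and variables do not carry over. Pictures are saved under pics/ and viewed, at most 10 in all, crops included, and the job is handed in when it is done.

Besides the shell and the picture viewer there is one more tool, called after "Emit:" as a command line: name --pt "numbers of a row" for each row, then --argument value for the rest. move_arm: Moves the arm, as the interface text tells. Its arguments: {"type":"object","properties":{"rows":{"type":"array","items":{"type":"array","items":{"type":"number"}}}},"required":["rows"]}

```bash
mkdir -p pics; cat > h.py <<'E'
import numpy as np, cv2, pickle
from scipy.spatial.transform import Rotation as Rn
def rot(q): return Rn.from_quat([q[1],q[2],q[3],q[0]])
def ray(f,u,v):
    K=f["mtx"]; d=np.array([(u-K[0,2])/K[0,0],(v-K[1,2])/K[1,1]]); s=d.copy()
    for _ in range(20): s=d/(1+f["k1"]*(s@s))
    R=np.array(f["R"]); return -R.T@np.array(f["t"]), R.T@np.array([s[0],s[1],1.])
def plane(f,u,v,z):
    o,d=ray(f,u,v); return o+d*(z-o[2])/d[2]
def tri(fa,a,fb,b):
    o1,d1=ray(fa,*a); o2,d2=ray(fb,*b); d1/=np.linalg.norm(d1); d2/=np.linalg.norm(d2)
    s=np.linalg.lstsq(np.c_[d1,-d2],o2-o1,rcond=None)[0]; p,q=o1+s[0]*d1,o2+s[1]*d2
    return (p+q)/2,np.linalg.norm(p-q)
def proj(f,X):
    c=np.array(f["R"])@np.array(X)+np.array(f["t"]); s=c[:2]/c[2]; s=s*(1+f["k1"]*(s@s)); K=f["mtx"]
    return np.array([K[0,0]*s[0]+K[0,2],K[1,1]*s[1]+K[1,2]])
E
python3 - <<'E'
from h import *
from plant import manip
F={}
for n in("scene","side","wrist"):
    f=manip.grab_frame(n);F[n]=f;cv2.imwrite(f"pics/{n}0.png",f["img"])
    print(n,-np.array(f["R"]).T@f["t"],np.array(f["R"])[2],f["mtx"][0][0],f["k1"])
pickle.dump(F,open("f0.pkl","wb"))
print(manip.state())
E
```

```text
scene [-0.0289868  -0.15990963  0.70067852] [ 0.62110023  0.4437702  -0.64598956] 481.2721139645817 0.01882740990133381
side [1.12040774 0.31945541 0.90570497] [-0.62964153 -0.09629477 -0.77089484] 496.32353347430933 -0.015669894727059996
wrist [0.091028   0.62256118 0.37258194] [ 0.27425909 -0.07523877 -0.95870803] 342.09056986369404 -0.045183959096720155
{'time': 0.15, 'joint_pos': array([ 1.19096768e+00,  5.32255075e-02,  1.61396467e+00,  1.57397334e-05,
        1.47600895e+00, -1.18990782e-01]), 'joint_vel': array([ 0.00016476, -0.00160518, -0.00301274, -0.00033801, -0.00191665,
        0.00026436]), 'joint_efforts': array([ 3.13456248e-04, -3.94243419e+01, -3.70722055e+01, -1.13582803e-04,
        4.65091856e-03, -7.57814291e-06]), 'tool_pos': array([0.16100248, 0.60343839, 0.24904115]), 'tool_rot': array([-2.05856831e-04,  1.30050232e-01,  9.91507081e-01, -7.76452584e-04]), 'contact_force': array([0.33498232, 0.18571246, 0.3263107 ]), 'ft_torque': array([ 0.03554387, -0.01895261,  0.01838346]), 'grasp_force': 0.0, 'gripper_width': 1.003984417668813}
```

View pics/scene0.png

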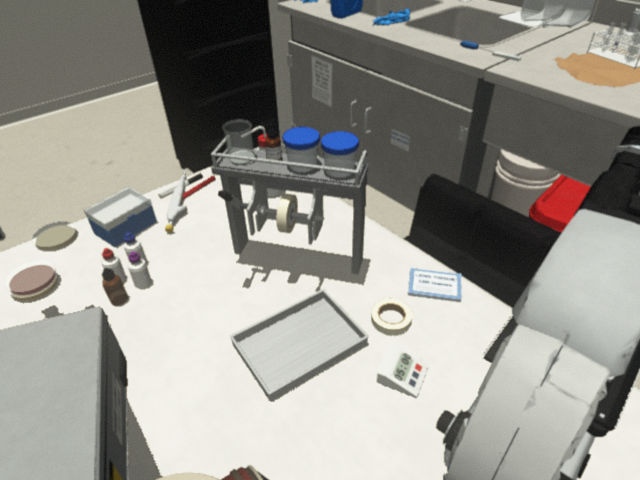

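View pics/side0.png

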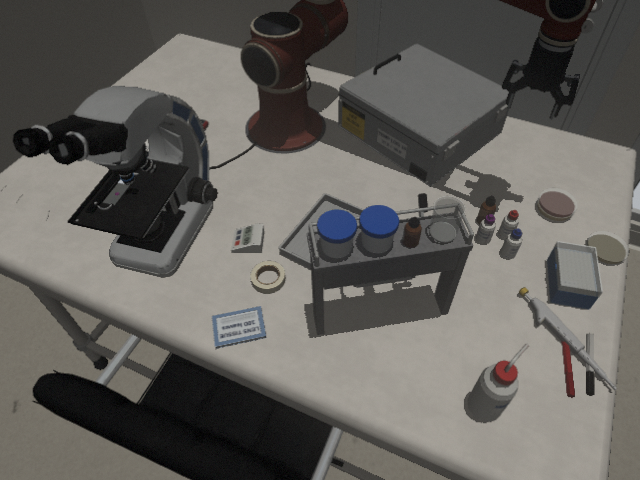

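Scene: riser at about (290,190) with the roll at (286,213), the black paddle at (225,195), the tray centred near (300,343), spare roll at (391,317) and timer at (405,372). Side: the riser is seen from behind, with board corners at (310,258) and (470,238). I'll zoom in for measuring.

```bash
python3 - <<'E'
from h import *
F=pickle.load(open("f0.pkl","rb"))
a=F["scene"]["img"][125:285,200:390]
a=cv2.resize(a,None,fx=4,fy=4,interpolation=cv2.INTER_CUBIC)[:600]
for i in range(0,190,20): cv2.putText(a,str(200+i),(4*i,10),0,.35,(0,0,255),1); cv2.line(a,(4*i,12),(4*i,18),(0,0,255),1)
for i in range(0,150,20): cv2.putText(a,str(125+i),(0,4*i+4),0,.35,(0,0,255),1); 
cv2.imwrite("pics/c1.png",a)
b=F["side"]["img"][175:345,270:480]; b=cv2.resize(b,None,fx=3.5,fy=3.5,interpolation=cv2.INTER_CUBIC)
b=np.clip(b.astype(int)*1.5,0,255).astype(np.uint8)
for i in range(0,210,20): cv2.putText(b,str(270+i),(int(3.5*i),10),0,.35,(0,0,255),1); cv2.line(b,(int(3.5*i),12),(int(3.5*i),18),(0,0,255),1)
for i in range(0,170,20): cv2.putText(b,str(175+i),(0,int(3.5*i)+4),0,.35,(0,0,255),1)
cv2.imwrite("pics/c2.png",b[:600])
E
```

```text
(no output)
```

View pics/c1.png

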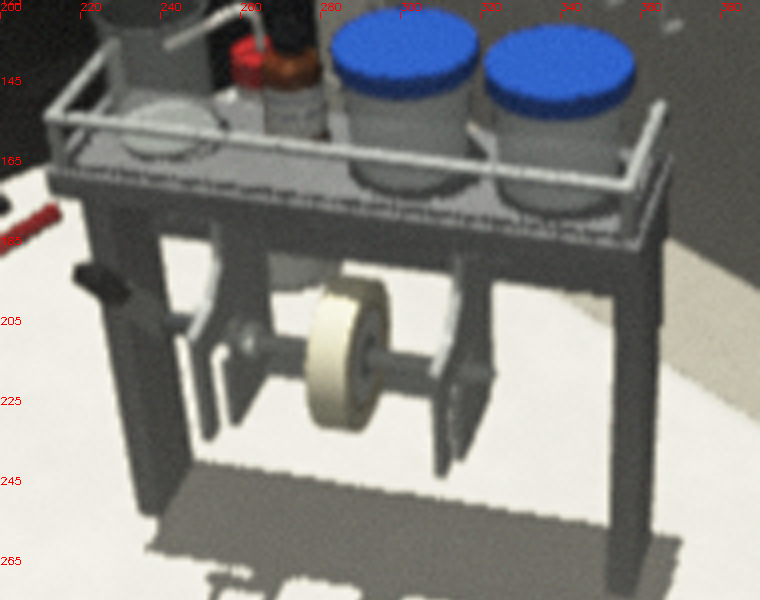

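View pics/c2.png

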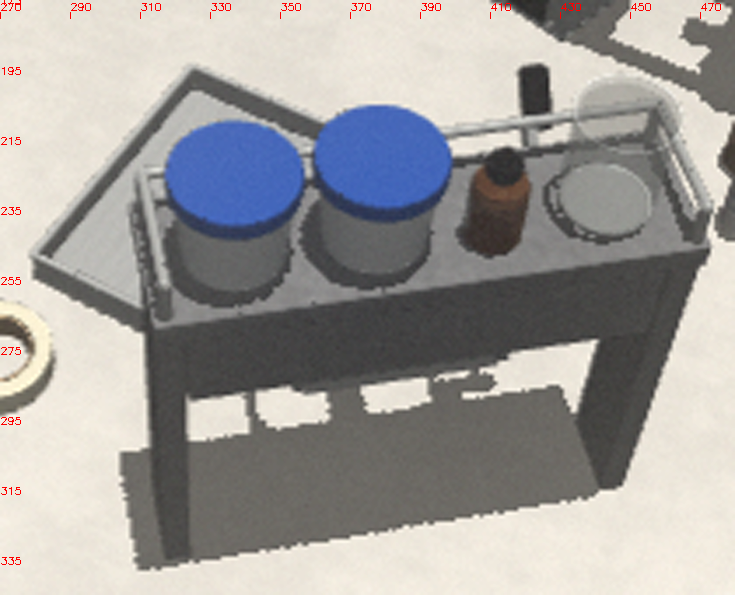

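The crops show the paddle at (225,196) in scene and (423,201) in side. The roll hub's right side is at (292.5,215) and the rod's right end at (323,218.5). The board's back corners in side are (313,268) and (472,246).

```bash
python3 - <<'E'
from h import *
from scipy.optimize import least_squares
F=pickle.load(open("f0.pkl","rb")); S,D=F["scene"],F["side"]
P,e=tri(S,(225,195.7),D,(422.9,201.3)); print("paddle",P,e)
pts={"hubR":(plane(S,292.5,215,.15),(0,-.0095)),"rodR":(plane(S,323.2,218.5,.15),(0,-.073)),
"bBL":(plane(D,471.7,245.9,.236),(None,.14)),"bBR":(plane(D,313.4,267.9,.236),(None,-.14)),"bFL":(plane(S,212,167.5,.236),(-.006,.14)),"bFR":(plane(S,359.5,184,.236),(-.006,-.14))}
for k,v in pts.items(): print(k,v[0].round(4))
pts["paddle"]=(P,(-.0524,.0915))
def res(p):
    c,s=np.cos(p[2]),np.sin(p[2]); r=[]
    for k,(X,l) in pts.items():
        dx,dy=X[0]-p[0],X[1]-p[1]; a,b=c*dx+s*dy,-s*dx+c*dy
        r+=[a-(.075 if l[0] is None else l[0]),b-l[1]]
    return np.array(r)
o=least_squares(res,[.6,.4,0.5],loss="soft_l1",f_scale=.003); print(o.x,np.degrees(o.x[2])); print((res(o.x).reshape(-1,2)*1000).round(1))
for n,f,box in(("scene",S,(225,285,375,400)),("side",D,(275,185,330,270))):
    x0,y0,x1,y1=box; g=f["img"][y0:y1,x0:x1]; hsv=cv2.cvtColor(g,cv2.COLOR_BGR2HSV); th=205 if n=="scene" else 150
    m=((hsv[...,2]<th)).astype(np.uint8); print(n,np.percentile(hsv[...,2],[5,25,50,75,95]))
    c=max(cv2.findContours(m,0,2)[0],key=cv2.contourArea); q=cv2.approxPolyDP(cv2.convexHull(c),3,True)[:,0]+[x0,y0]
    for u in q: print(u,plane(f,*u,.022).round(4),plane(f,*u,0).round(4))
E
```

```text
paddle [0.44790063 0.38520307 0.21641519] 0.0033447828169985323
hubR [0.5356 0.3049 0.15  ]
rodR [0.5583 0.2499 0.15  ]
bBL [0.5585 0.4727 0.236 ]
bBR [0.6479 0.2117 0.236 ]
bFL [0.4825 0.4438 0.236 ]
bFR [0.5817 0.1881 0.236 ]
[0.53318187 0.31704317 0.34494956] 19.764154179555316
[[-1.8 -2.8]
 [ 0.9  1.3]
 [ 1.4 -2.1]
 [-2.7  2.1]
 [ 1.2 -3.6]
 [ 8.   2.2]
 [-4.8  1.5]]
scene [ 99. 208. 221. 239. 241.]
[321 285] [0.5148 0.2282 0.022 ] [0.5324 0.2408 0.    ]
[364 332] [0.4604 0.0983 0.022 ] [0.4763 0.1067 0.    ]
[368 345] [0.4397 0.0781 0.022 ] [0.4549 0.0858 0.    ]
[279 398] [0.2731 0.1432 0.022 ] [0.2829 0.153  0.    ]
[268 399] [0.2621 0.1565 0.022 ] [0.2715 0.1668 0.    ]
[234 348] [0.3059 0.2683 0.022 ] [ 0.3168  0.2822 -0.    ]
[231 337] [0.3209 0.2891 0.022 ] [0.3322 0.3036 0.    ]
side [ 56.  96. 127. 156. 159.]
[326 193] [0.2666 0.1661 0.022 ] [0.2453 0.1623 0.    ]
[329 269] [0.4944 0.2115 0.022 ] [0.4788 0.2088 0.    ]
[308 269] [0.5017 0.1662 0.022 ] [0.4863 0.1623 0.    ]
[279 254] [0.4715 0.0942 0.022 ] [0.4554 0.0886 0.    ]
[278 246] [0.4496 0.0868 0.022 ] [0.4329 0.081  0.    ]
```

Riser fit: seat at about (0.533, 0.317), yaw about 20°. Tray centre is about (0.385, 0.185), with its long side at azimuth about -20°. First I'll raise the arm, yaw it and travel to a viewing point in front.

Emit:
move_arm --pt "0 0 -4 0 0 0 -1" --pt "0 0 -4 0 0 0 -1" --pt "0 0 -4 0 0 0 -1" --pt "0 0 0 0 0 -7 -1" --pt "0 0 0 0 0 -7 -1" --pt "0 0 0 0 0 -7 -1" --pt "0 0 0 0 0 -7 -1" --pt "0 0 0 0 0 -7 -1" --pt "-1.3 -3.6 0 0 0 0 -1" --pt "-1.3 -3.6 0 0 0 0 -1" --pt "-1.3 -3.6 0 0 0 0 -1" --pt "-1.3 -3.6 0 0 0 0 -1" --pt "-1.3 -3.6 0 0 0 0 -1" --pt "-1.3 -3.6 0 0 0 0 -1" --pt "-1.3 -3.6 0 0 0 0 -1" --pt "-1.3 -3.6 0 0 0 0 -1" --pt "-1.3 -3.6 0 0 0 0 -1" --pt "0 0 0 0 0 0 -1"

```text
time: 1.65
tool_pos: [0.3854, 0.3353, 0.3695]
tool_rot: [0.0, -0.17, 0.985, -0.001]
contact_force: [0.4, -0.4, -1.0]
gripper_width: -0.002
grasp_force: 0.0
```

Emit:
move_arm --pt "0 0 0 0 -7 0 -1" --pt "0 0 0 0 -7 0 -1" --pt "0 0 0 0 -7 0 -1" --pt "0 0 0 0 -7 0 -1" --pt "0 0 0 0 -7 0 -1" --pt "0 0 0 0 0 0 -1"

```text
time: 2.15
tool_pos: [0.379, 0.3389, 0.3654]
tool_rot: [0.295, -0.167, 0.939, 0.052]
contact_force: [-0.5, 0.0, -2.2]
gripper_width: -0.001
grasp_force: 0.0
```

```bash
cat >> h.py <<'E'
SEAT=np.array([.5332,.3170,.15]); YAW=np.radians(19.8)
def RR(): return Rn.from_euler("z",YAW)
def rel(st):  # TCP in riser axes from seat (mm), tool axes in riser frame
    p=RR().inv().apply(np.array(st["tool_pos"])-SEAT)*1000; A=(RR().inv()*rot(st["tool_rot"])).as_matrix(); return p,A
E
python3 - <<'E'
from h import *
from plant import manip
f=manip.grab_frame("wrist"); pickle.dump(f,open("w1.pkl","wb")); cv2.imwrite("pics/w1.png",f["img"])
s=manip.state(); print(s["time"],s["joint_pos"].round(2),s["tool_pos"],s["contact_force"].round(1)); p,A=rel(s); print(p.round(1)); print(A.round(3))
E
```

```text
2.2 [ 0.68 -0.63  2.04 -0.2   1.15 -1.22] [0.3799646  0.33925214 0.36721789] [ 0.5 -0.1 -0.4]
[-136.6   72.8  217.2]
[[-0.822 -0.006  0.57 ]
 [-0.005  1.     0.003]
 [-0.57  -0.001 -0.822]]
```

View pics/w1.png

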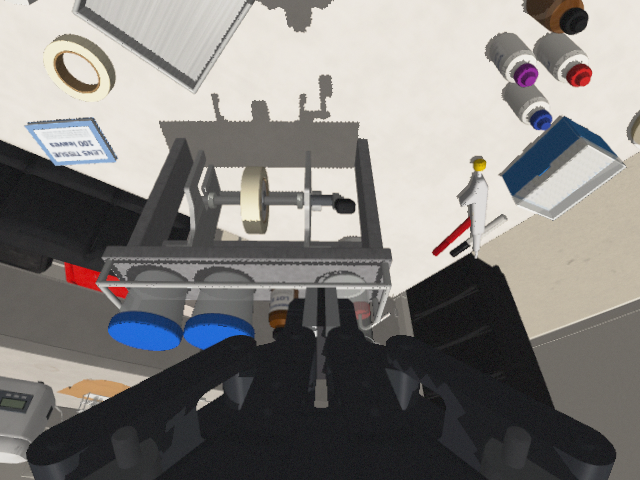

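The wrist view (inverted) shows the roll at (255,200), the rod at rows ~197–203, the paddle at (345,206) and the board front edge along row ~250. I'll refine the riser pose from it.

```bash
python3 - <<'E'
from h import *
F=pickle.load(open("f0.pkl","rb")); S,D=F["scene"],F["side"]; W=pickle.load(open("w1.pkl","rb"))
g=W["img"]; hsv=cv2.cvtColor(g,cv2.COLOR_BGR2HSV)
def blob(m,box):
    x0,y0,x1,y1=box; k=np.zeros(m.shape,np.uint8); k[y0:y1,x0:x1]=m[y0:y1,x0:x1]
    c=max(cv2.findContours(k,0,2)[0],key=cv2.contourArea); return c
def rep(n,X): 
    r=RR().inv().apply(X-SEAT)*1000; print(n,X.round(4),"riser",r.round(1))
c=blob((hsv[...,2]>110)&(hsv[...,1]>35),(235,160,275,240)); x,y,w,h=cv2.boundingRect(c); print("roll",x,y,w,h,cv2.fitEllipse(c))
u=(x+(w-1)/2,y+(h-1)/2); rep("roll",plane(W,*u,.15))
c=blob(hsv[...,2]<28,(325,190,365,222)); x,y,w,h=cv2.boundingRect(c); m=cv2.moments(c); pu=(m["m10"]/m["m00"],m["m01"]/m["m00"]); print("pad",x,y,w,h,pu)
for n,f,q in(("scene",S,(225,195.7)),("side",D,(422.9,201.3))):
    X,e=tri(W,pu,f,q); rep("pad/"+n,X); print(e)
rep("padplane",plane(W,*pu,.2176))
# rod pixel rows: grey levels down columns
gg=cv2.cvtColor(g,cv2.COLOR_BGR2GRAY)
for cx in(228,285,295): print(cx,gg[185:218,cx])
for cx in(130,200,280,370): print(cx,gg[238:266,cx])
print("row250",gg[251,96:112],gg[251,380:398])
E
```

```text
roll 240 167 21 64 ((251.1111297607422, 196.61297607421875), (21.12994384765625, 66.64945220947266), 179.80108642578125)
roll [0.5333 0.3119 0.15  ] riser [-1.6 -4.9 -0. ]
pad 335 199 18 6 (343.54814814814813, 200.34074074074073)
pad/scene [0.4465 0.3839 0.2143] riser [-58.9  92.4  64.3]
0.004972862028881099
pad/side [0.4441 0.3855 0.2134] riser [-60.7  94.6  63.4]
0.0028881637313624537
padplane [0.4402 0.3822 0.2176] riser [-65.4  92.8  67.6]
228 [229 229 229 227 224 194 100  92  92  89  91  90  98  99 104 108 103  96
  91 134 209 226 226 227 227 229 228 227 228 228 228 229 230]
285 [230 230 231 230 230 221 166  92  89  87  89  87  94  98 105 110 104  99
  94 106 188 231 231 231 232 232 232 231 230 229 228 228 228]
295 [228 230 231 230 230 217 151  93  92  90  88  87  94 101 104 111 108 100
  95  85 179 232 231 231 232 231 232 232 232 232 231 231 230]
130 [ 69  72  70  70  72  75  74  72  73  75  71  77  77  77  79  79  80  78
  83 118 138 108  72  70  72  69 136 146]
200 [ 72  71  68  67  68  69  68  66  71  70  75  76  75  76  77  77  76  77
  77  92 127 144 149 114  73  70 125 151]
280 [227 228 191  94  76  75  76  74  74  73  72  71  72  73  73  73  74  72
  73  74  99 131 145 118  70  67  71 118]
370 [ 69  73  72  73  71  69  69  70  67  64  65  72  70  71  74  76  75  75
  76  78  88 114 138 115  71  68  68 116]
row250 [38 39 39 38 39 36 40 36 61 71 79 77 76 75 76 76] [ 77  75  74  73  75  74  73  74  75  74  74 220 228 227 228 228 228 227]
```

```bash
python3 - <<'E'
from h import *
F=pickle.load(open("f0.pkl","rb")); S,D=F["scene"],F["side"]; W=pickle.load(open("w1.pkl","rb"))
hsv=cv2.cvtColor(W["img"],cv2.COLOR_BGR2HSV)
def rep(n,X): print(n,X.round(4),"riser",(RR().inv().apply(X-SEAT)*1000).round(1))
rep("tread",plane(W,250.7,198.5,.177))
rep("rodR",plane(W,228,197.2,.15)); rep("rodL",plane(W,295,198,.15)); rep("rodm",plane(W,251,197.5,.15))
rep("edge",plane(W,280,240.3,.22)); rep("cL",plane(W,390.7,251,.228)); rep("cR",plane(W,104,251,.228))
k=np.zeros(hsv.shape[:2],np.uint8); k[192:222,328:365]=(hsv[192:222,328:365,2]<50)
c=max(cv2.findContours(k,0,2)[0],key=cv2.contourArea); x,y,w,h=cv2.boundingRect(c); print(x,y,w,h); pu=(x+(w-1)/2,y+(h-1)/2)
k=np.zeros(hsv.shape[:2],np.uint8);hs=cv2.cvtColor(S["img"],cv2.COLOR_BGR2HSV); k[185:205,212:238]=hs[185:205,212:238,2]<50
c=max(cv2.findContours(k,0,2)[0],key=cv2.contourArea); x,y,w,h=cv2.boundingRect(c); ps=(x+(w-1)/2,y+(h-1)/2); print(x,y,w,h)
for f,q in((S,ps),(D,(422.9,201.3))):
    X,e=tri(W,pu,f,q); rep("pad",X); print(e)
rep("padplane",plane(W,*pu,.2176))
E
```

```text
tread [0.506  0.3108 0.177 ] riser [-27.7   3.4  27. ]
rodR [0.5398 0.2884 0.15  ] riser [ -3.5 -29.1  -0. ]
rodL [0.5153 0.3587 0.15  ] riser [-2.8 45.3 -0. ]
rodm [0.5314 0.3126 0.15  ] riser [-3.2 -3.5 -0. ]
edge [0.5078 0.3451 0.22  ] riser [-14.4  35.1  70. ]
cL [0.477  0.4464 0.228 ] riser [ -9.1 140.8  78. ]
cR [0.5741 0.1859 0.228 ] riser [  -6.  -137.2   78. ]
334 199 21 14
219 192 13 9
pad [0.4515 0.3876 0.2116] riser [-53.   94.1  61.6]
0.00048212202907457156
pad [0.4468 0.386  0.2165] riser [-57.9  94.2  66.5]
0.0011429577772829828
padplane [0.4457 0.3849 0.2176] riser [-59.3  93.5  67.6]
```

```bash
sed -i 's/^SEAT=.*;/SEAT=np.array([.5297,.3179,.15]);/' h.py; cat > path.py <<'E'
from h import *
from plant import manip
zt=np.array([.574,-.819]); xt=np.array([-.819,-.574]); piv=np.array([-16.8,16.8])
def tcp(th,r=60,gap=0):
    a=np.radians(35+th); d=np.array([-np.sin(a),np.cos(a)]); n=np.array([np.cos(a),np.sin(a)])
    return piv+r*d+n*(5.5+11*abs(xt@n)+gap)-19*zt
E
python3 - <<'E'
from path import *
s=manip.state(); p,A=rel(s); print(p.round(1))
q=tcp(0,60,8); t=np.array([q[0],91.5,q[1]]); print("start",t,"tool delta mm",(A.T@(t-p)).round(1))
prev=q
for th in [0,8,18,28,38,48,58,68,78,88,95,102,108,111,113]:
    c=tcp(th); dl=c-prev; print(th,c.round(0),"tx %.2f tz %.2f cm"%(dl@xt/10,dl@zt/10)); prev=c
E
```

```text
[-133.7   70.8  217.2]
start [-42.05029424  91.5         95.56349237] tool delta mm [ -6.   20.2 152.2]
0 [-49.  91.] tx 0.80 tz -0.00 cm
8 [-57.  87.] tx 0.86 tz -0.17 cm
18 [-66.  81.] tx 1.12 tz -0.03 cm
28 [-74.  73.] tx 1.14 tz 0.19 cm
38 [-81.  63.] tx 1.10 tz 0.41 cm
48 [-86.  52.] tx 1.02 tz 0.63 cm
58 [-88.  41.] tx 0.89 tz 0.83 cm
68 [-88.  28.] tx 0.72 tz 1.00 cm
78 [-86.  16.] tx 0.50 tz 1.13 cm
88 [-81.   5.] tx 0.27 tz 1.21 cm
95 [-78.  -1.] tx 0.06 tz 0.68 cm
102 [-74.  -6.] tx -0.00 tz 0.61 cm
108 [-71. -10.] tx -0.05 tz 0.52 cm
111 [-69. -12.] tx -0.04 tz 0.26 cm
113 [-68. -13.] tx -0.03 tz 0.17 cm
```

Emit:
move_arm --pt "-0.3 1.0 1 0 0 0 -1" --pt "-0.3 1.0 2 0 0 0 -1" --pt "0 0 2.5 0 0 0 -1" --pt "0 0 2.5 0 0 0 -1" --pt "0 0 2.2 0 0 0 -1" --pt "0 0 2 0 0 0 -1" --pt "0 0 2 0 0 0 -1" --pt "0 0 1 0 0 0 -1" --pt "0 0 0 0 0 0 -1" --pt "0 0 0 0 0 0 -1"

```text
time: 3.03
tool_pos: [0.4624, 0.3902, 0.249]
tool_rot: [0.295, -0.166, 0.939, 0.052]
contact_force: [0.0, 0.7, 0.4]
gripper_width: -0.002
grasp_force: 0.0
```

```bash
python3 - <<'E'
from path import *
p,A=rel(manip.state()); q=tcp(0,60,8); print(p.round(1),(A.T@(np.array([q[0],91.5,q[1]])-p)).round(1))
f=manip.grab_frame("wrist"); pickle.dump(f,open("w2.pkl","wb")); cv2.imwrite("pics/w2.png",f["img"])
E
```

```text
[-38.8  90.8  99. ] [4.6 0.7 1. ]
```

View pics/w2.png

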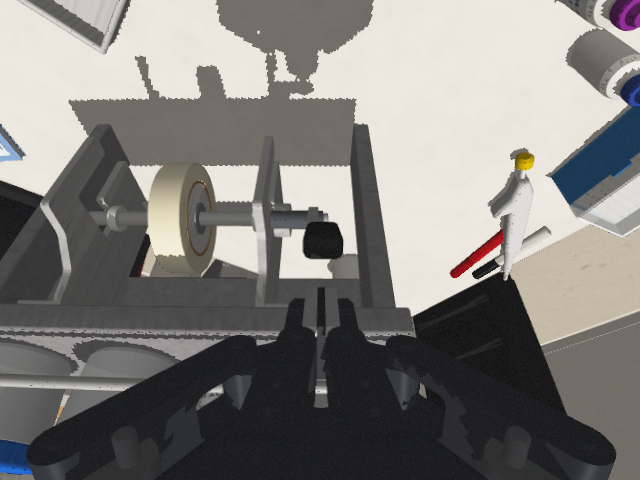

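The paddle at (323,240) is centred in front of the closed fingertips at (322,300), with a gap between them. Pushing now.

Emit:
move_arm --pt "0.5 0 0.1 0 0 0 -1" --pt "0.8 0 0 0 0 0 -1" --pt "0.9 0.1 -0.2 0 0 0 -1" --pt "0.6 0 0 0 0 0 -1" --pt "0.5 0 0 0 0 0 -1" --pt "0.6 0 0.1 0 0 0 -1" --pt "0.5 0 0.1 0 0 0 -1" --pt "1.1 0 0.4 0 0 0 -1" --pt "1.0 0 0.6 0 0 0 -1" --pt "0.9 0 0.8 0 0 0 -1" --pt "0.7 0 1.0 0 0 0 -1"

```text
time: 4.0
tool_pos: [0.4141, 0.3738, 0.1774]
tool_rot: [0.296, -0.166, 0.939, 0.052]
contact_force: [1.2, -0.2, 1.4]
gripper_width: 0.003
grasp_force: 0.9
```

Emit:
move_arm --pt "0.5 0 1.1 0 0 0 -1" --pt "0.3 0 1.2 0 0 0 -1" --pt "0.1 0 0.7 0 0 0 -1" --pt "0 0 0.6 0 0 0 -1" --pt "0 0 0.5 0 0 0 -1" --pt "0 0 0 0 0 0 -1" --pt "0 0 0 0 0 0 -1"

```text
time: 4.58
tool_pos: [0.4299, 0.3792, 0.1393]
tool_rot: [0.296, -0.166, 0.939, 0.052]
contact_force: [-0.0, -0.6, -0.1]
gripper_width: 0.002
grasp_force: 0.0
```

```bash
python3 - <<'E'
from path import *
p,A=rel(manip.state()); print(p.round(1),tcp(108))
f=manip.grab_frame("wrist"); pickle.dump(f,open("w3.pkl","wb")); cv2.imwrite("pics/w3.png",f["img"])
E
```

```text
[-73.1  91.5 -10.7] [-70.91880199 -10.20395753]
```

View pics/w3.png

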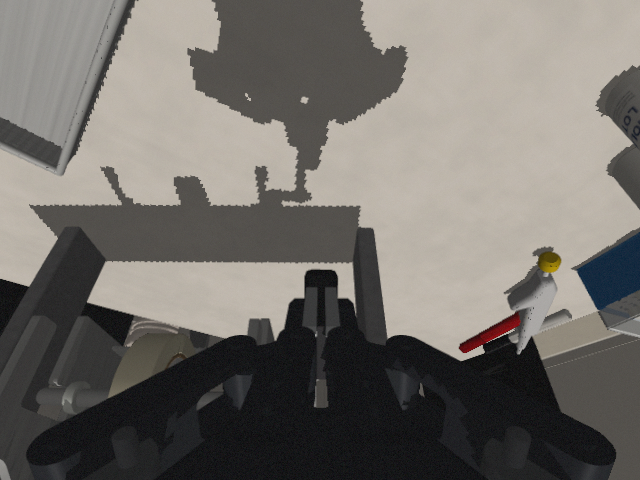

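The paddle is visible at (320,285) under the tips and the force is nil, so the lever isn't at its stop yet. Creeping on.

Emit:
move_arm --pt "0 0 0.2 0 0 0 -1" --pt "-0.1 0 0.2 0 0 0 -1" --pt "0 0 0 0 0 0 -1"

```text
time: 4.88
tool_pos: [0.433, 0.3806, 0.1375]
tool_rot: [0.296, -0.166, 0.939, 0.053]
contact_force: [-0.4, -0.3, 1.4]
gripper_width: 0.004
grasp_force: 0.5
```

Emit:
move_arm --pt "0 0 0.15 0 0 0 -1" --pt "-0.1 0 0.15 0 0 0 -1" --pt "0 0 0 0 0 0 -1"

```text
time: 5.13
tool_pos: [0.4353, 0.3814, 0.1352]
tool_rot: [0.296, -0.166, 0.939, 0.052]
contact_force: [-2.1, 0.2, 1.2]
gripper_width: 0.003
grasp_force: 0.7
```

Emit:
move_arm --pt "0 0 0.15 0 0 0 -1" --pt "-0.1 0 0.15 0 0 0 -1" --pt "0 0 0 0 0 0 -1"

```text
time: 5.38
tool_pos: [0.4365, 0.382, 0.1343]
tool_rot: [0.294, -0.166, 0.94, 0.052]
contact_force: [-24.3, -10.8, 19.7]
gripper_width: -0.0
grasp_force: 16.2
```

Emit:
move_arm --pt "-0.1 0 0.15 0 0 0 -1" --pt "0 0 0 0 0 0 -1"

```text
time: 5.55
tool_pos: [0.437, 0.3823, 0.134]
tool_rot: [0.293, -0.166, 0.94, 0.051]
contact_force: [-38.3, -18.4, 31.2]
gripper_width: 0.0
grasp_force: 26.0
```

Emit:
move_arm --pt "0 0 0.15 0 0 0 -1" --pt "0 0 0 0 0 0 -1"

```text
time: 5.72
tool_pos: [0.4374, 0.3825, 0.1337]
tool_rot: [0.293, -0.166, 0.94, 0.051]
contact_force: [-50.3, -23.6, 40.2]
gripper_width: 0.001
grasp_force: 34.1
```

```bash
python3 - <<'E'
from path import *
s=manip.state();p,A=rel(s); print(p.round(1),s["contact_force"])
for t in (104,108,110,112,115,118,122):print(t,tcp(t).round(1))
E
```

```text
[-65.   92.  -16.3] [-50.34272763 -23.6465413   40.20595028]
104 [-73.2  -7.6]
108 [-70.9 -10.2]
110 [-69.7 -11.5]
112 [-68.4 -12.7]
115 [-66.5 -14.5]
118 [-64.4 -16.3]
122 [-61.6 -18.4]
```

At the stop. Backing off and moving round in front of the roll.

Emit:
move_arm --pt "0 0 -0.8 0 0 0 -1" --pt "0 0 -2 0 0 0 -1" --pt "0 0 -3.5 0 0 0 -1" --pt "0 0 -3.7 0 0 0 -1" --pt "0 -2.3 -1 0 0 0 0" --pt "0 -3 -1 0 0 0 0" --pt "0 -3 0 0 0 0 0" --pt "0 -0.5 0 0 0 0 0" --pt "0 0 0 0 0 0 0" --pt "0 0 0 0 0 0 0"

```text
time: 6.55
tool_pos: [0.4057, 0.2767, 0.2298]
tool_rot: [0.296, -0.165, 0.939, 0.052]
contact_force: [-0.1, 0.7, 0.2]
gripper_width: 0.501
grasp_force: 0.0
```

```bash
python3 - <<'E'
from path import *
s=manip.state();p,A=rel(s); print(p.round(1),s["contact_force"].round(1),s["gripper_width"]); print(A.round(3))
f=manip.grab_frame("wrist"); pickle.dump(f,open("w4.pkl","wb")); g=f["img"]; cv2.imwrite("pics/w4.png",g)
hsv=cv2.cvtColor(g,cv2.COLOR_BGR2HSV); m=((hsv[...,2]>90)&(hsv[...,1]>35)).astype(np.uint8)
for c in sorted(cv2.findContours(m,0,2)[0],key=cv2.contourArea)[-4:]: print(cv2.contourArea(c),cv2.boundingRect(c))
E
```

```text
[-130.6    3.2   79.8] [-0.1  0.7  0.2] 0.5008356529654276
[[-0.819 -0.003  0.574]
 [-0.002  1.     0.002]
 [-0.574  0.    -0.819]]
1966.5 (302, 265, 26, 87)
3358.5 (14, 184, 112, 46)
4359.5 (533, 276, 107, 73)
5116.0 (33, 87, 89, 79)
```

View pics/w4.png

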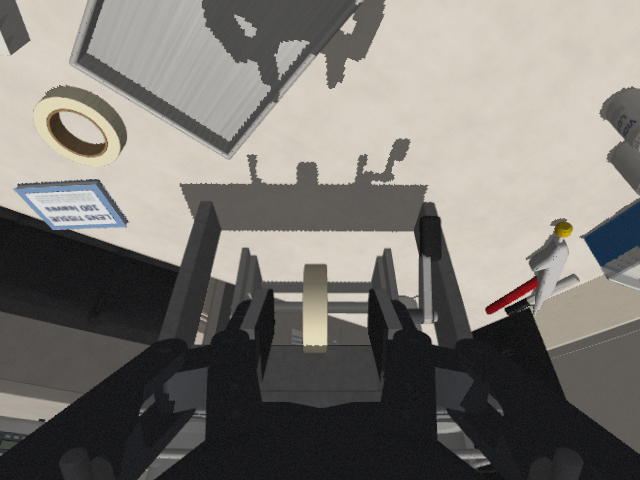

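Lever fully open: the paddle is at (430,237), pointing forward and down. The roll spans columns 302–327 between the fingers (centre about 321). I'll compute the rod's position from this view and w1.

```bash
python3 - <<'E'
from path import *
W=pickle.load(open("w4.pkl","rb")); W1=pickle.load(open("w1.pkl","rb")); gg=cv2.cvtColor(W["img"],cv2.COLOR_BGR2GRAY)
def rep(n,X): print(n,(RR().inv().apply(X-SEAT)*1000).round(1))
rep("tread",plane(W,314.6,308,.168))
for c in(286,345,355): print(c,gg[292:322,c])
for v in (304,306,308,310,312): 
    X,e=tri(W,(314.6,v),W1,(252,197.5)); print(v,e); rep("rod",X)
print(W["img"].shape,proj(W,SEAT),proj(W1,SEAT))
E
```

```text
tread [-29.1  -0.4  18. ]
286 [120 182 205 205 205 203 205 205 199 140  70  77  83  85  88  97  94  87
  83  82  79  82  81  83  83  83  81  81  79  82]
345 [ 96 171 205 206 208 204 204 204 202 156  84  76  83  83  88  94  94  91
  85  84  79 177 208 209 209 210 207 201 157 100]
355 [ 97 173 206 206 206 207 208 206 208 171 101  74  81  83  90  94  93  90
  85  81  82 147 196 208 210 207 208 210 210 208]
304 0.0034328471698727007
rod [-2.6 -2.4  1.4]
306 0.0025993416874881227
rod [-5.2 -2.   4.4]
308 0.0017884883622646835
rod [-7.8 -1.6  7.3]
310 0.000999514231403927
rod [-10.3  -1.2  10.3]
312 0.00023167228516560534
rod [-12.8  -0.8  13.1]
(480, 640, 3) [315.71714882 305.11996714] [256.01792136 197.64018661]
```

Emit:
move_arm --pt "-3.1 -0.2 0 0 0 0 0" --pt "-3.1 -0.2 0 0 0 0 0" --pt "0 0 3 0 0 0 0" --pt "0 0 3 0 0 0 0" --pt "0 0 2 0 0 0 0" --pt "0 0 1.5 0 0 0 0" --pt "0 0 0.8 0 0 0 0" --pt "0 0 0.6 0 0 0 0" --pt "0 0 0 0 0 0 0" --pt "0 0 0 0 0 0 0"

```text
time: 7.43
tool_pos: [0.5133, 0.3126, 0.1765]
tool_rot: [0.296, -0.166, 0.939, 0.053]
contact_force: [0.7, 0.5, -0.1]
gripper_width: 0.5
grasp_force: 0.0
```

```bash
python3 - <<'E'
from path import *
s=manip.state();p,A=rel(s); print(p.round(1),s["contact_force"].round(1)); print("to go",(A.T@(np.array([-16.6,-.7,24.5])-p)).round(1))
E
```

```text
[-17.3   0.5  26.5] [ 0.7  0.5 -0.1]
to go [ 0.6 -1.2  2.1]
```

Free of contact. Closing on the roll.

Emit:
move_arm --pt "0 -0.1 0.2 0 0 0 0" --pt "0 0 0 0 0 0 -0.4" --pt "0 0 0 0 0 0 -0.5" --pt "0 0 0 0 0 0 -0.6" --pt "0 0 0 0 0 0 -0.8" --pt "0 0 0 0 0 0 -1" --pt "0 0 0 0 0 0 -1" --pt "0 0 0 0 0 0 -1" --pt "0 0 0 0 0 0 -1"

```text
time: 8.18
tool_pos: [0.515, 0.3115, 0.1756]
tool_rot: [0.297, -0.166, 0.939, 0.053]
contact_force: [-6.3, -3.2, 5.6]
gripper_width: 0.203
grasp_force: 58.9
```

```bash
python3 - <<'E'
from path import *
s=manip.state();p,A=rel(s); print(p.round(1),s["contact_force"].round(1),s["ft_torque"].round(2))
E
```

```text
[-16.   -1.   25.6] [-6.3 -3.2  5.6] [-0.15  0.44 -0.18]
```

Emit:
move_arm --pt "-0.1 0 -0.1 0 0 0 -1" --pt "-0.1 0 -0.2 0 0 0 -1" --pt "0 0 0 0 0 0 -1" --pt "0 0 0 0 0 0 -1"

```text
time: 8.52
tool_pos: [0.5143, 0.3111, 0.1772]
tool_rot: [0.295, -0.166, 0.939, 0.052]
contact_force: [0.3, -0.1, -2.1]
gripper_width: 0.207
grasp_force: 58.5
```

```bash
python3 - <<'E'
from path import *
s=manip.state();p,A=rel(s); print(p.round(1),s["contact_force"].round(1),s["ft_torque"].round(2))
E
```

```text
[-16.8  -1.2  27.2] [ 0.3 -0.1 -2.1] [-0.19  0.47 -0.02]
```

The weight (about 2 N) is now on the gripper. Raise a touch more and draw forward.

Emit:
move_arm --pt "-0.1 0 -0.1 0 0 0 -1" --pt "0.4 0 -0.3 0 0 0 -1" --pt "0.4 0 -0.3 0 0 0 -1" --pt "0 0 0 0 0 0 -1"

```text
time: 8.85
tool_pos: [0.5046, 0.3077, 0.1793]
tool_rot: [0.296, -0.166, 0.939, 0.052]
contact_force: [-0.3, -0.5, -3.6]
gripper_width: 0.205
grasp_force: 58.6
```

Emit:
move_arm --pt "0.4 0 -0.3 0 0 0 -1" --pt "0.4 0 -0.2 0 0 0 -1" --pt "0 0 0 0 0 0 -1"

```text
time: 9.1
tool_pos: [0.4958, 0.3045, 0.1789]
tool_rot: [0.296, -0.166, 0.939, 0.052]
contact_force: [0.8, 0.6, -2.6]
gripper_width: 0.207
grasp_force: 58.7
```

```bash
python3 - <<'E'
from path import *
s=manip.state();p,A=rel(s); print(p.round(1),s["contact_force"].round(1),s["ft_torque"].round(2))
E
```

```text
[-36.4  -1.1  28.9] [ 0.8  0.6 -2.6] [-0.21  0.43 -0.01]
```

Emit:
move_arm --pt "0.2 0 -0.1 0 0 0 -1" --pt "0.3 0 0.3 0 0 0 -1" --pt "0.2 0 0.4 0 0 0 -1" --pt "0 0 0 0 0 0 -1"

```text
time: 9.43
tool_pos: [0.4939, 0.3037, 0.1687]
tool_rot: [0.295, -0.166, 0.94, 0.052]
contact_force: [0.2, 0.1, -3.0]
gripper_width: 0.202
grasp_force: 58.7
```

```bash
python3 - <<'E'
from path import *
s=manip.state();p,A=rel(s); print(p.round(1),s["contact_force"].round(1),s["ft_torque"].round(2))
E
```

```text
[-38.5  -1.3  18.7] [ 0.2  0.1 -3. ] [-0.14  0.52  0.04]
```

Emit:
move_arm --pt "0.6 0 0.8 0 0 0 -1" --pt "0.6 0 0.8 0 0 0 -1" --pt "0 0 0 0 0 0 -1"

```text
time: 9.68
tool_pos: [0.4923, 0.3029, 0.1466]
tool_rot: [0.293, -0.166, 0.94, 0.052]
contact_force: [-0.7, -0.6, -2.8]
gripper_width: 0.207
grasp_force: 59.2
```

Emit:
move_arm --pt "0.5 0 0.8 0 0 0 -1" --pt "0.6 0 0.9 0 0 0 -1" --pt "0.6 0 0.8 0 0 0 -1" --pt "0 0 0 0 0 0 -1"

```text
time: 10.02
tool_pos: [0.4924, 0.3029, 0.116]
tool_rot: [0.293, -0.166, 0.94, 0.052]
contact_force: [-1.2, 0.1, -3.1]
gripper_width: 0.206
grasp_force: 59.2
```

```bash
python3 - <<'E'
from path import *
s=manip.state();p,A=rel(s); print(p.round(1),s["contact_force"].round(1),s["ft_torque"].round(2))
F=pickle.load(open("f0.pkl","rb"))["scene"]
for q in ((233,343),(324,292),(367,338),(272,393)): print(q,plane(F,*q,.022).round(3))
f=manip.grab_frame("wrist"); pickle.dump(f,open("w5.pkl","wb")); cv2.imwrite("pics/w5.png",f["img"])
E
```

```text
[-40.2  -1.4 -34. ] [-1.2  0.1 -3.1] [-0.19  0.5  -0.01]
(233, 343) [0.313 0.277 0.022]
(324, 292) [0.502 0.213 0.022]
(367, 338) [0.452 0.087 0.022]
(272, 393) [0.274 0.158 0.022]
```

View pics/w5.png

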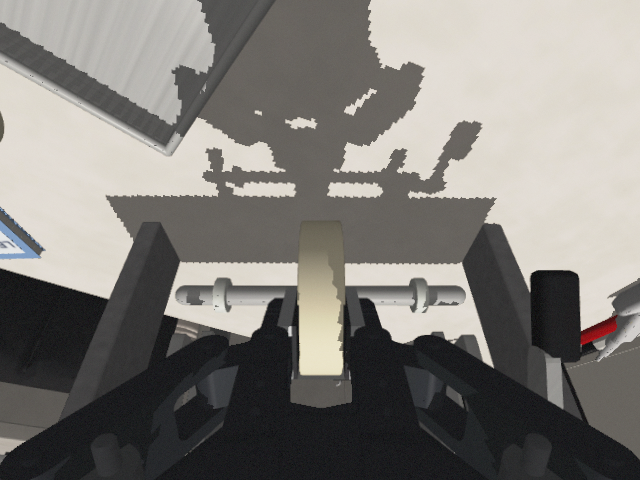

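The spindle is free of the slots: rod at row ~295, level, roll firmly between the pads. The lever paddle at (555,315) is untouched. I'll check where the warmer is before travelling.

```bash
python3 - <<'E'
from h import *
D=pickle.load(open("f0.pkl","rb"))["side"]
for q in ((340,85),(420,46),(508,98),(437,150)): print(q,plane(D,*q,.147).round(3))
E
```

```text
(340, 85) [-0.013  0.157  0.147]
(420, 46) [-0.246  0.358  0.147]
(508, 98) [-0.027  0.595  0.147]
(437, 150) [0.209 0.418 0.147]
```

Emit:
move_arm --pt "0.8 0 -0.6 0 0 0 -1" --pt "1.2 0 -0.9 0 0 0 -1" --pt "1.2 0 -0.9 0 0 0 -1" --pt "1.2 0 -0.9 0 0 0 -1" --pt "0.8 0 -0.6 0 0 0 -1" --pt "0 0 0 0 0 0 -1"

```text
time: 10.57
tool_pos: [0.4322, 0.2814, 0.1222]
tool_rot: [0.296, -0.166, 0.939, 0.052]
contact_force: [0.1, -0.8, -1.5]
gripper_width: 0.207
grasp_force: 59.2
```

Emit:
move_arm --pt "0 0 0 0 7 0 -1" --pt "0 0 0 0 7 0 -1" --pt "0 0 0 0 7 0 -1" --pt "0 0 0 0 7 0 -1" --pt "0 0 0 0 7 0 -1" --pt "1 -1 0 0 0 0 -1" --pt "1.5 -1.5 0 0 0 0 -1" --pt "1.7 -1.6 0 0 0 0 -1" --pt "1.5 -1.5 0 0 0 0 -1" --pt "1 -1 0 0 0 0 -1" --pt "1 -1 0 0 0 0 -1" --pt "0 0 0 0 0 0 -1" --pt "0 0 0 0 0 0 -1"

```text
time: 11.65
tool_pos: [0.3881, 0.1839, 0.1229]
tool_rot: [0.001, -0.174, 0.985, 0.0]
contact_force: [-0.3, -0.1, -1.3]
gripper_width: 0.206
grasp_force: 59.2
```

```bash
python3 - <<'E'
from h import *
from plant import manip
s=manip.state();p,A=rel(s); print(s["tool_pos"],s["joint_pos"].round(2),s["contact_force"].round(1)); print(A.round(3))
f=manip.grab_frame("scene"); pickle.dump(f,open("s5.pkl","wb")); a=f["img"][150:420,200:480]
cv2.imwrite("pics/s5.png",cv2.resize(a,None,fx=2.2,fy=2.2,interpolation=cv2.INTER_CUBIC))
E
```

```text
[0.38813843 0.18391536 0.12291975] [ 0.27 -0.33  2.18  0.    1.29 -1.65] [-0.3 -0.1 -1.3]
[[-1.    -0.003  0.003]
 [-0.003  1.     0.   ]
 [-0.003  0.    -1.   ]]
```

View pics/s5.png

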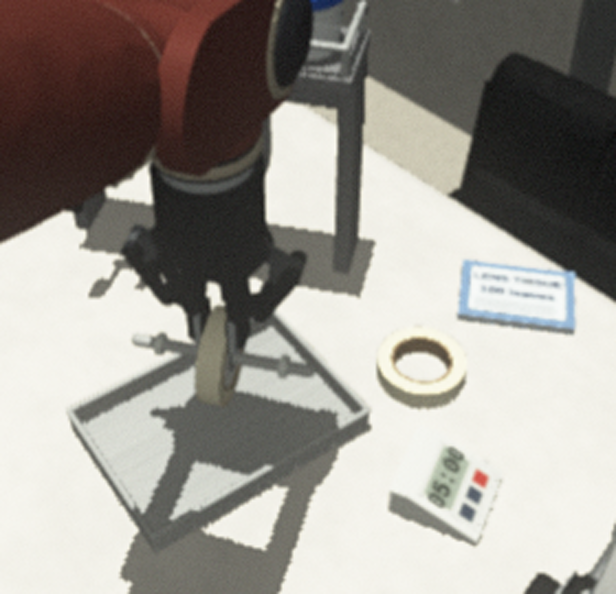

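The roll is over the tray's middle, spindle level, with spare roll and timer clear. Lowering.

Emit:
move_arm --pt "0 0 1 0 0 0 -1" --pt "0 0 1.2 0 0 0 -1" --pt "0 0 1.2 0 0 0 -1" --pt "0 0 0.6 0 0 0 -1" --pt "0 0 0.4 0 0 0 -1" --pt "0 0 0 0 0 0 -1" --pt "0 0 0 0 0 0 -1"

```text
time: 12.28
tool_pos: [0.3872, 0.1841, 0.0784]
tool_rot: [-0.0, -0.174, 0.985, 0.0]
contact_force: [0.4, 0.2, -1.5]
gripper_width: 0.207
grasp_force: 59.2
```

Emit:
move_arm --pt "0 0 0.2 0 0 0 -1" --pt "0 0 0.1 0 0 0 -1" --pt "0 0 0 0 0 0 -1"

```text
time: 12.53
tool_pos: [0.3872, 0.1839, 0.0756]
tool_rot: [0.0, -0.174, 0.985, 0.0]
contact_force: [0.7, 0.1, -3.0]
gripper_width: 0.201
grasp_force: 59.2
```

Emit:
move_arm --pt "0 0 0.1 0 0 0 -1" --pt "0 0 0.1 0 0 0 -1" --pt "0 0 0 0 0 0 -1"

```text
time: 12.78
tool_pos: [0.387, 0.1838, 0.0733]
tool_rot: [-0.0, -0.174, 0.985, 0.0]
contact_force: [-0.4, 1.3, -2.1]
gripper_width: 0.203
grasp_force: 59.2
```

Emit:
move_arm --pt "0 0 0.1 0 0 0 -1" --pt "0 0 0 0 0 0 -1"

```text
time: 12.95
tool_pos: [0.3873, 0.1839, 0.0727]
tool_rot: [0.0, -0.174, 0.985, 0.0]
contact_force: [-1.0, 0.1, -0.2]
gripper_width: 0.207
grasp_force: 59.5
```

Emit:
move_arm --pt "0 0 0.1 0 0 0 -1" --pt "0 0 0 0 0 0 -1"

```text
time: 13.12
tool_pos: [0.3876, 0.184, 0.0727]
tool_rot: [0.0, -0.174, 0.985, 0.0]
contact_force: [-3.2, -1.3, 8.2]
gripper_width: 0.209
grasp_force: 60.3
```

Resting on the tray floor. Ease off slightly, open gradually, then withdraw upwards.

Emit:
move_arm --pt "0 0 -0.05 0 0 0 -1" --pt "0 0 0 0 0 0 -0.6" --pt "0 0 0 0 0 0 -0.55" --pt "0 0 0 0 0 0 -0.5" --pt "0 0 0 0 0 0 -0.45" --pt "0 0 0 0 0 0 -0.4" --pt "0 0 0 0 0 0 -0.3" --pt "0 0 0 0 0 0 -0.2" --pt "0 0 0 0 0 0 0" --pt "0 0 0 0 0 0 0"

```text
time: 13.95
tool_pos: [0.387, 0.1838, 0.0718]
tool_rot: [-0.0, -0.174, 0.985, -0.0]
contact_force: [-0.2, -0.5, 0.9]
gripper_width: 0.504
grasp_force: 0.0
```

Emit:
move_arm --pt "0 0 -0.5 0 0 0 0" --pt "0 0 -0.8 0 0 0 0" --pt "0 0 -1 0 0 0 0" --pt "0 0 -2 0 0 0 0" --pt "0 0 -3 0 0 0 0" --pt "0 0 -3 0 0 0 0" --pt "0 0 -3 0 0 0 0" --pt "0 0 -3 0 0 0 0" --pt "0 0 0 0 0 0 0" --pt "0 0 0 0 0 0 0"

```text
time: 14.78
tool_pos: [0.3884, 0.1842, 0.2387]
tool_rot: [0.003, -0.174, 0.985, 0.0]
contact_force: [0.1, -0.0, -1.7]
gripper_width: 0.499
grasp_force: 0.0
```

```bash
python3 - <<'E'
from h import *
from plant import manip
s=manip.state(); print(s["time"],s["tool_pos"],s["contact_force"].round(1))
W=manip.grab_frame("wrist"); pickle.dump(W,open("w6.pkl","wb")); S=manip.grab_frame("scene"); pickle.dump(S,open("s6.pkl","wb"))
hsv=cv2.cvtColor(W["img"],cv2.COLOR_BGR2HSV); m=((hsv[...,2]>90)&(hsv[...,1]>35)).astype(np.uint8)
print("expected roll px",proj(W,[.387,.184,.041]))
for c in sorted(cv2.findContours(m,0,2)[0],key=cv2.contourArea)[-4:]:
    r=cv2.minAreaRect(c); print(cv2.contourArea(c),[np.round(x,1) for x in r],plane(W,*r[0],.06).round(3),plane(W,*r[0],.019).round(3))
# bystanders: change in scene view
F=pickle.load(open("f0.pkl","rb"))["scene"]["img"]
for n,(x0,y0,x1,y1) in {"spare":(368,295,415,338),"timer":(375,345,432,398)}.items():
    print(n,cv2.absdiff(F[y0:y1,x0:x1],S["img"][y0:y1,x0:x1]).mean())
E
```

```text
14.7833 [0.38840428 0.18424615 0.23867906] [ 0.1 -0.  -1.7]
expected roll px [320.93347618 217.36258792]
91.5 [array([124.7, 205.5]), array([ 9.2, 12.6]), np.float64(8.1)] [0.434 0.011 0.06 ] [ 0.449 -0.009  0.019]
99.0 [array([620.5, 396. ]), array([13., 12.]), np.float64(0.0)] [0.459 0.57  0.06 ] [0.478 0.626 0.019]
291.5 [array([119.5, 352.5]), array([24.4, 43.8]), np.float64(54.5)] [0.591 0.034 0.06 ] [0.628 0.017 0.019]
3106.5 [array([190.5, 297.5]), array([66.5, 59.4]), np.float64(45.0)] [0.502 0.09  0.06 ] [0.527 0.081 0.019]
spare 4.180933531255154
timer 4.216153591525985
```

```bash
python3 - <<'E'
from h import *
W=pickle.load(open("w6.pkl","rb")); g=W["img"]; hsv=cv2.cvtColor(g,cv2.COLOR_BGR2HSV)
sub=cv2.resize(hsv[130:330,200:450],(50,25),interpolation=cv2.INTER_AREA)
print("V");[print("".join("%4d"%v for v in r[::2,2])) for r in sub]
m=((hsv[...,1]>20)&(hsv[...,2]>35)&(abs(hsv[...,0].astype(int)-24)<10)).astype(np.uint8); m=cv2.morphologyEx(m,2,np.ones((3,3)))
for c in sorted(cv2.findContours(m,0,2)[0],key=cv2.contourArea)[-6:]:
    r=cv2.minAreaRect(c); print(cv2.contourArea(c),[np.round(x,1) for x in r],plane(W,*r[0],.06).round(3))
E
```

```text
V
 173 171 168 168  80  80 169 170 169 170 138 168 171 114  70 112 171 172  87 146 169 172 170 168 168
 174 173 170 170  79  80 169 168 169 158 143 171 173  99  69 132 173 171 169  88 155 172 169 168 170
 173 172 169 169  80  80 171 170 168 132 170 170 173  86  69 143 173 170 170 162  94 160 169 169 170
 173 172 170 169  82  80 169 170 139 161 166 170 170  75  69 165 171 172 168 167 143 107 164 171 171
 172 171 171 171  81  80 165 154 142 164 167 167 168  68  70 172 172 167 168 164 166 124 123 169 169
 172 173 170 168  81  79  83  91  92 104 107 120 133  68  69 171 170 168 166 166 165 162  95 135 171
 173 173 171 113  80  80  70  66  67  67  67  70  75  72  69 171 168 167 165 166 163 160 156  86 150
 173 172 172  81  80  76  63  66  67  67  66  73  82  78  69 159 166 165 166 165 161 158 154  80 126
 173 171 170  81  81  63  67  67  67  66  67  74  85  82  67  97 138 165 166 163 160 155 105  86 164
 172 169 169  81  70  65  66  67  67  66  67  74  87  84  67  67  71 119 117 161 158 131  64 157 172
 170 170 170  77  63  65  65  74  65  66  66  75  88  85  66  66  66 107  99 131 153  59
[... 1260 characters left out ...]
2 170 165  94 160 171 171 170 168  18  23  52  22 130 172 171 173
 179 173 172  20  47  51  18  31 169 171 173 166 166 123 170 172 168  18  19  53  30  33 106 169 172
335.0 [array([194.4, 420.8]), array([20.4, 30.2]), np.float64(2.3)] [0.65  0.129 0.06 ]
486.0 [array([446.2, 424.5]), array([37.6, 19.4]), np.float64(87.9)] [0.557 0.396 0.06 ]
1646.0 [array([323., 217.]), array([78., 22.]), np.float64(90.0)] [0.382 0.184 0.06 ]
2713.0 [array([286.6, 136. ]), array([63.9, 71.3]), np.float64(1.1)] [0.327 0.131 0.06 ]
71073.0 [array([132., 191.]), array([382., 264.]), np.float64(90.0)] [0.418 0.015 0.06 ]
88532.5 [array([497.2, 194.7]), array([387.9, 407.3]), np.float64(13.4)] [0.309 0.323 0.06 ]
```

The roll stands upright in the tray at pixel (323,217), 22×78 px, in the gripper's shadow. I'll wait a moment, confirm nothing drifts and hand in.

Emit:
move_arm --pt "0 0 -2 0 0 0 0" --pt "0 0 -2 0 0 0 0" --pt "0 0 0 0 0 0 0" --pt "0 0 0 0 0 0 0" --pt "0 0 0 0 0 0 0" --pt "0 0 0 0 0 0 0" --pt "0 0 0 0 0 0 0" --pt "0 0 0 0 0 0 0"

```text
time: 15.55
tool_pos: [0.3866, 0.1837, 0.2737]
tool_rot: [-0.001, -0.174, 0.985, -0.0]
contact_force: [0.3, 0.6, -0.4]
gripper_width: 0.5
grasp_force: 0.0
```

```bash
python3 - <<'E'
from h import *
from plant import manip
W=manip.grab_frame("wrist"); hsv=cv2.cvtColor(W["img"],cv2.COLOR_BGR2HSV)
m=((hsv[...,1]>20)&(hsv[...,2]>35)&(abs(hsv[...,0].astype(int)-24)<10)).astype(np.uint8); m=cv2.morphologyEx(m,2,np.ones((3,3)))
u=proj(W,[.387,.184,.06]); ok=False
for c in cv2.findContours(m,0,2)[0]:
    r=cv2.minAreaRect(c)
    if cv2.contourArea(c)>300 and np.hypot(*(np.array(r[0])-u))<40: print(r,plane(W,*r[0],.06).round(3)); ok=True
print(u,manip.state()["contact_force"].round(1))
if ok: print(manip.job_done())
E
```

```text
((322.0, 213.0), (70.0, 20.0), 90.0) [0.382 0.184 0.06 ]
((345.48516845703125, 188.89846801757812), (660.5252075195312, 430.959716796875), 8.787240982055664) [0.352 0.197 0.06 ]
[320.67822745 217.5281125 ] [-0.8 -0.1 -0. ]
the job is handed in; nothing more can be done
None
```

The job is handed in at about 15.6 s: lever pushed open to its stop (force peaked near 70 N there, fingertips only) and left open, spindle and roll standing still in the tray, spare roll and timer not touched.

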